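Stand a turned doll blank in the finishing chuck and clamp it

TASK

Push the bare wooden doll blank, standing upright, along the loading board into the open slot between the two brass jaws until it rests against the orange sprung stop; do not lift it, pinch it or press hard on it, and leave the painted doll and everything else where it is. Then push the red lever post clockwise (seen from above) until the jaws hold the blank snugly: a clear firm resistance after the light drag, without forcing it.

Things in the scene. Friction and masses are not known exactly. Their poses are not given: they have to be found in the camera images.
- chuck_center (a point): Centre of the round steel face (96 mm wide) of an upright chuck, on the face, 40 mm above the table; z up along the chuck's axis. The blank enters along +x, between the brass V jaws on the +y and -y sides (18 mm high, 24 mm long in x; open slot 41 to 47 mm wide).
- board_mid (a point): Centre of the top of the dark wooden loading board, level with the chuck face, same axes as chuck_center and 106 mm to -x of it. The board is 100 mm in x and 210 mm in y; a tongue 60 mm wide bridges from it to the chuck face, flush.
- stop_face (a point): Middle of the face of the orange sprung stop, 18 mm to +x of the chuck's axis and 12 mm above the chuck face: the 34 mm blank touches it 1 mm past the axis. 22 mm wide, 18 mm high; it yields up to 6 mm at about 1.5 N per mm and springs back.
- blank: Bare pale-wood doll blank standing on the loading board, left or right: cylinder 34 mm in diameter to 36 mm up, neck at 41 mm, round head 29 mm thick, 64 mm tall, about 70 g. Origin: centre of its underside, z up. Push it below 20 mm height or it may topple. Delicate finish: under 20 N in all from the fingers, which rules out gripping it.
- painted_doll: Finished doll of the same shape and size, red body with yellow bands and a black crown, standing on the other side of the loading board. Origin at the centre of its underside. Leave it alone.
- lever_knob (a point): Top centre of the red upright post (16 mm in diameter, from 14 to 85 mm above the table) at the end of the chuck lever, 85 mm from the chuck's axis. It starts 75 to 112 degrees from the chuck's +x axis, on the +y side, and swings clockwise from above, towards +x, with the aluminium sleeve ring (100 mm) under the face. Free turning drags about 4 N at the post.
- jaw_left: Brass V jaw on the chuck's +y side. Origin level with the chuck face, 9 to 11 mm to +y of the axis when open, on the axis when closed on the blank. Both jaws close 8 mm per rad of lever and meet the blank after 1.1 to 1.4 rad, known only by feel: 8 to 11 N at the post is a snug hold, which the sleeve keeps by itself; above about 15 N they mark the wood.
- jaw_right: Brass V jaw on the chuck's -y side, coupled to the other; origin 9 to 11 mm to -y of the axis when open.
- paint_jar_red: Red paint jar, 48 mm wide, 50 mm tall; a bystander, leave it alone.
- paint_jar_amber: Amber lacquer jar, 52 mm wide, 55 mm tall; a bystander, leave it alone.
- brush: Brush lying on the table, origin under its middle; a bystander, leave it alone.
- gouge: Turning gouge lying on the table, 270 mm long, dark handle; a bystander, leave it alone.
- mallet: Wooden mallet lying on the table, head 90 by 48 mm, handle to its -y; a bystander, leave it alone.
- sanding_block: Cork block 70 by 45 by 30 mm; a bystander, leave it alone.
- tin: Open aluminium tin, 70 mm wide, 35 mm tall; a bystander, leave it alone.

How it is judged:
On the way, in this order (a step that is already met when the one before it is completed fails the run):
1. the blank stands upright on the chuck face between the jaws, at the stop (angle between blank's own z axis and vertical below 0.06 rad and z of blank in the frame of chuck_center between -0.002 and 0.003 m and x of blank in the frame of chuck_center between -0.003 and 0.0075 m and y of blank in the frame of chuck_center between -0.007 and 0.007 m), for 0.2 s.
2. both jaws bear on the blank (contact force between each of jaw_left, jaw_right and blank above 6 N), for 0.2 s.
At the end, for the whole second after the job is handed in: The blank stands upright (within 0.06 rad) and at rest on the chuck face, within 4 mm of the chuck's axis, and each jaw still presses on it with more than 6 N (all of step 2 and angle between blank's own z axis and vertical below 0.06 rad and z of blank in the frame of chuck_center between -0.002 and 0.003 m and horizontal distance between blank and chuck_center below 0.004 m and linear speed of blank below 0.01 m/s); the robot touches nothing.
It fails at once if the blank is lifted more than 8 mm above the board, or falls over (z of blank in the frame of chuck_center above 0.008 m or angle between blank's own z axis and vertical above 0.5 rad).
It fails at once if the fingers press or pinch the blank with more than 20 N (contact force between the fingers and blank above 20 N).
It fails at once if a jaw presses on the blank with more than 90 N (contact force between any of jaw_left, jaw_right and blank above 90 N).
It fails at once if the painted doll is moved more than 10 mm or falls over (distance of painted_doll from where it was at the start of the episode above 0.01 m or angle between painted_doll's own z axis and vertical above 0.5 rad).
It fails at once if another loose thing on the bench is moved more than 30 mm (distance of any of paint_jar_red, paint_jar_amber, brush, gouge, mallet, sanding_block, tin from where it was at the start of the episode above 0.03 m).
It also fails if it takes over 69 s, if anything falls off the work surface, if the arm or the gripper's body presses on something with over 40 N, if the wrist force passes 120 N, or if a joint passes its speed limit or range.

ROBOT

A 6-joint arm with a two-finger parallel gripper is mounted at the origin on the work surface. World frame = base frame: x ahead of the robot, y to its left, z up, the work surface at z = 0. Lengths are in m, angles in rad, forces in N, time in s.
With the tool pointing down it reaches from about 0.15 to 0.775 m from the base axis. Payload 6.1 kg.
Tool frame: the origin (TCP) lies between the finger pads; the fingertips stand 8 mm ahead of it and the grasp point (between the pads) lies 11 mm behind it (env.nose_length is the distance from the TCP to the fingertips, in m); z points along the fingers, y is the direction in which the jaws open and shut (so a half turn about z gives the same grasp; the last joint's range is limited). The gripper opens to 85 mm and grips with 20 to 120 N. Pads are 22 mm wide; open, the fingers measure 114 mm over their backs; the gripper's body (76 mm by 85 mm) begins 54 mm behind the grasp point. The pads swing forward as they close: fully open they stand 13 mm farther back than shut.
Start: joints at [-1.207, 0.126, -0.04, 1.405, 0, 1.571], TCP at [0.187, -0.491, 0.239] pointing down, gripper open.
Joint ranges: [-2.72, 2.72], [-0.95, 1.95], [-1.27, 1.35], [-1.78, 2.02], [-1.46, 1.47], [-3.14, 3.14]. Speed limits (rad/s): [2.39, 2.39, 3.01, 3.14, 3.14, 3.14].

INTERFACE

Orientations are given as a rotation vector (axis times angle).
In Python, from bench import env gives the robot as it stands. The module is installed in compiled form; this text tells all that it offers.
- The arm moves only by the tool apply_moves, never from a script. Its arguments are lists of equal length, an entry for each row: "translation": the shift along the tool's x, y, z in mm, a list of three; "angular": the turn, a rotation vector about the tool's x, y, z in degrees, a list of three; "hand": the closure, from 0 (fully open) to 1 (shut). In form: {"translation": [[tx, ty, tz], ...], "angular": [[ax, ay, az], ...], "hand": [hand, ...]}. A call has 1 to 12 rows; each row is the pose to reach, as a shift and turn from the pose commanded when the call began, along the tool's axes at that moment; what a row does not reach only later rows make up. A row lasts 1/10 s, in which the tool goes at most 50 mm and 8.59 degrees, less where a joint would pass 70% of its speed; a pose out of reach is approached as far as the arm can. A call with a gripper value outside its range is refused whole. The fingers move at their own pace and stop on an object; the grip force is fixed at half the most. Time passes only in rows, so rows that repeat a pose let the fingers close. It gives the time, the measured TCP pose, the force and the opening at its end, in the units of the state.
- env.get_obs(): the state, without advancing time (a new reading comes with each control period).
- env.read_camera(name): name is "scene" or "side" or "wrist"; returns a dict with "image" (400x640x3 uint8, red, green, blue), "fx", "fy", "cx", "cy" (pixels), "R" (3x3) and "t" (3): a world point X has camera coordinates R X + t. Camera axes: x right, y down, z forward; pixel columns grow to the right and rows downward; lengths in m; the calibration is good to about 2 mm. A picture is of the moment at which its call begins. There is no depth.
- env.hand_in(): hands the job in, once; it reports no verdict.
Trained networks look in a picture, given as the dict that the camera call returned (one of the last four; its "shot" number tells which), for a name from the list of things; names that differ only in an ending like _2 or _b are one class to them, and where a whole thing is asked for, a point or a joint stands for the part that bears it (a point fixed in the world has none). Each returns a list of dicts, best first, with "p" (0 to 1); they miss things now and then, are a little off and sometimes report something else, mostly with a low value. They report only what shows in the picture. A call takes as long as a camera call.
- env.outline_of(query, picture): "pixels" (400x640 bool, what is visible of it).
- env.landmark_of(query, picture): "at" ([x, y, z] in m, in the coordinates of the camera as it stood for that picture, good to about 4 mm: a listed point, or the origin of a listed thing).
The state is a dict: "time_s": time; "joints": joint angles; "qd": joint speeds; "joint_efforts": joint torques, N m; "eef_pos": TCP position; "tcp_rot": TCP orientation; "contact_force": force on the tool from outside, world axes, zero at the start; "ft_torque": the same for the moment, N m; "width": finger opening in m.
Only numpy, scipy, OpenCV 4.12 (cv2) and the standard library are available. Lean on these libraries where they do the work, as an engineer would, in place of code of your own. Each camera call takes 0.05 s, during which the arm holds its last target. There are 200 camera calls.

## Working session

There is one attempt and no reset: what is moved stays moved. The work goes in short steps, Python scripts to look and compute and a tool call to move; the robot and the scene stay as the last step left them, time stands still between calls to the robot, and variables do not carry over. Pictures are saved under pics/ and viewed, about 8 in all and at most 12, crops included, and the job is handed in when it is done.

Besides the shell and the picture viewer there is one more tool, called after "Call:" as name(argument=value, ...), one argument or row to a line, values as JSON. apply_moves: Moves the arm, as the interface text tells. Its arguments: {"type":"object","properties":{"translation":{"type":"array","items":{"type":"array","items":{"type":"number"}}},"angular":{"type":"array","items":{"type":"array","items":{"type":"number"}}},"hand":{"type":"array","items":{"type":"number"}}},"required":["translation","angular","hand"]}

```bash
mkdir -p pics; cat > h.py <<'E'
from bench import env
import numpy as np, cv2
from scipy.spatial.transform import Rotation as Ro
def find(names,cams=("scene","side")):
    out={}
    for c in cams:
        p=env.read_camera(c)
        for n in names:
            r=env.landmark_of(n,p)
            for d in r[:2]:
                X=np.array(p["R"]).T@(np.array(d["at"])-np.array(p["t"]))
                print(c,n,round(d["p"],2),np.round(X*1000,1))
                out.setdefault(n,[]).append((d["p"],X))
    return out
def save(c,f):
    p=env.read_camera(c); cv2.imwrite("pics/"+f,p["image"][:,:,::-1]); return p
E
python3 - <<'E'
from h import *
o=env.get_obs(); print(o, env.nose_length)
a=save("scene","s0.png")["image"]; b=save("side","d0.png")["image"]
find("chuck_center board_mid stop_face blank painted_doll lever_knob jaw_left jaw_right paint_jar_red paint_jar_amber brush gouge mallet sanding_block tin".split())
E
```

```text
{'time_s': 0.0, 'joints': array([-1.20699468e+00,  1.26400658e-01, -4.06163265e-02,  1.40537288e+00,
        6.55833496e-06,  1.57082419e+00]), 'qd': array([ 7.70342493e-04,  2.17130003e-04,  7.06643344e-05, -3.45358749e-04,
       -2.87455881e-04,  7.63629546e-04]), 'joint_efforts': array([-2.29428188e-03, -4.35914254e+01,  3.52924562e+01,  1.74201722e-02,
       -2.62588410e-04, -3.81567924e-07]), 'eef_pos': array([ 0.18667523, -0.49027848,  0.2385138 ]), 'tcp_rot': array([-3.08822677e+00, -5.67985340e-01,  4.42496305e-04]), 'contact_force': array([0.01225228, 0.59346901, 0.22826839]), 'ft_torque': array([ 0.02794651,  0.00301288, -0.0381179 ]), 'width': 0.0850843679640737} 0.008
scene chuck_center 0.89 [588.7  -1.9  41.2]
scene board_mid 0.69 [479.9 -24.5  43.2]
scene stop_face 0.56 [6.016e+02 2.000e-01 5.200e+01]
scene blank 0.63 [ 493.6 -102.3   39.1]
scene painted_doll 0.59 [483.1  46.4  43.9]
scene lever_knob 0.62 [550.2  72.6  86. ]
scene jaw_left 0.64 [580.    8.2  42.1]
scene jaw_right 0.48 [ 4.729e+02  2.579e+02 -1.000e-01]
scene jaw_right 0.45 [586.7 -18.2  41.8]
scene pa
[... 594 characters left out ...]
84.5  49.8  39.5]
side lever_knob 0.46 [ 520.1 -374.1   -0.7]
side lever_knob 0.42 [558.9  72.6  82.1]
side jaw_left 0.45 [588.7   9.1  40.3]
side jaw_right 0.64 [589.9 -10.4  34. ]
side jaw_right 0.34 [585.1  -3.7  41.3]
side paint_jar_red 0.58 [473.4 258.7   1.9]
side paint_jar_amber 0.85 [ 5.612e+02  3.857e+02 -1.000e-01]
side paint_jar_amber 0.67 [485.1  48.3  39.9]
side brush 0.56 [410.7 377.4  -3.9]
side gouge 0.75 [ 519.9 -372.8   -4.1]
side gouge 0.44 [588.4  -3.8  43.7]
side mallet 0.73 [ 749.2 -282.7    1.3]
side mallet 0.67 [560.4 383.9  -1.2]
side sanding_block 0.65 [ 319.  -356.6   -1.4]
side sanding_block 0.51 [561.  387.7  -1.3]
side tin 0.93 [ 7.295e+02  2.767e+02 -2.000e-01]
```

View pics/s0.png

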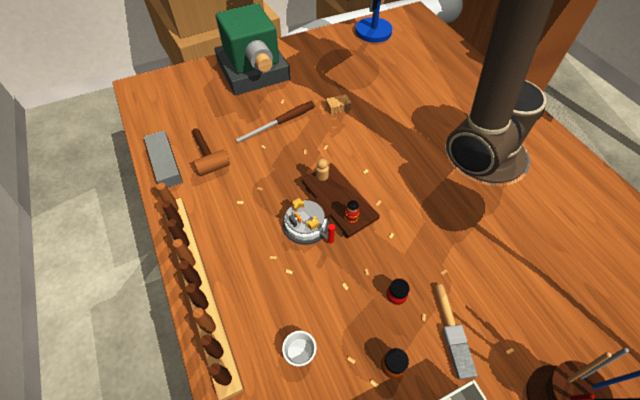

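View pics/d0.png

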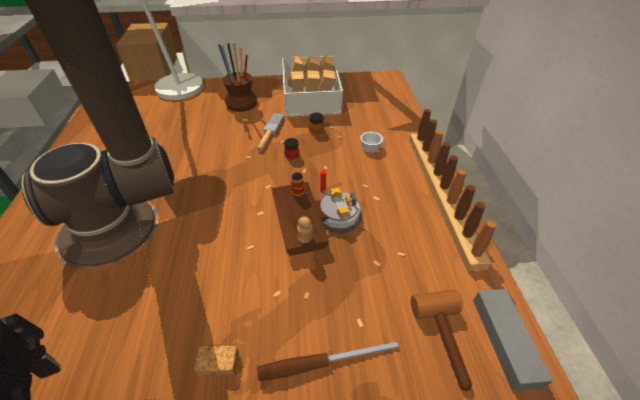

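The scene view shows the blank at about (322,168), the painted doll at (352,212), the chuck at (305,220) and the red post at (331,233). In world coordinates the board-to-chuck line has a yaw of about 10°. The network also gave some false hits, such as `jaw_right` on the red jar. Next I'll go above the board and look with the wrist camera.

```bash
cat >> h.py <<'E'
def to(pos_mm,yaw_y_deg,cur=None,tilt=0.0):
    """shift/turn in tool axes to TCP pos, tool z down, tool y at given world yaw; tilt about tool y (deg)"""
    o=env.get_obs(); R0=Ro.from_rotvec(o["tcp_rot"]); p0=o["eef_pos"]*1000
    y=np.radians(yaw_y_deg); Y=np.array([np.cos(y),np.sin(y),0]); Z=np.array([0,0,-1.]); X=np.cross(Y,Z)
    R1=Ro.from_matrix(np.c_[X,Y,Z])*Ro.from_euler("y",tilt,degrees=True)
    print("shift",np.round(R0.inv().apply(np.array(pos_mm)-p0),1),"turn",np.round((R0.inv()*R1).as_rotvec(degrees=True),2))
E
python3 -c "
from h import *
to([470,-60,260],10)
"
```

```text
shift [ 417.9 -301.7  -20.7] turn [ -0.     0.   -79.16]
```

Call:
apply_moves(
  translation=[
    [418,-302,-21],
    [418,-302,-21],
    [418,-302,-21],
    [418,-302,-21],
    [418,-302,-21],
    [418,-302,-21],
    [418,-302,-21],
    [418,-302,-21],
    [418,-302,-21],
    [418,-302,-21],
    [418,-302,-21],
    [418,-302,-21],
  ],
  angular=[
    [0,0,-79.2],
    [0,0,-79.2],
    [0,0,-79.2],
    [0,0,-79.2],
    [0,0,-79.2],
    [0,0,-79.2],
    [0,0,-79.2],
    [0,0,-79.2],
    [0,0,-79.2],
    [0,0,-79.2],
    [0,0,-79.2],
    [0,0,-79.2],
  ],
  hand=[0.88,0.88,0.88,0.88,0.88,0.88,0.88,0.88,0.88,0.88,0.88,0.88],
)

```text
time_s: 2.9
eef_pos: [0.4711, -0.0576, 0.26]
tcp_rot: [-2.013, -2.411, -0.0]
contact_force: [0.0, -0.1, 0.1]
width: 0.0102
```

```bash
python3 - <<'E'
from h import *
o=env.get_obs(); print(o["time_s"],o["joints"],o["eef_pos"],o["width"])
N="chuck_center board_mid stop_face blank painted_doll lever_knob jaw_left jaw_right".split()
save("wrist","w0.png")
find(N,("wrist","scene","side"))
E
```

```text
2.9 [-1.21788678e-01  3.16198024e-02 -9.71233342e-02  1.44228366e+00
  2.18578728e-04  1.26946601e+00] [ 0.47107609 -0.05759377  0.26002075] 0.01018241577778746
wrist chuck_center 0.84 [584.8  -6.1  40.9]
wrist board_mid 0.85 [484.9 -22.1  41.3]
wrist stop_face 0.85 [602.6   1.5  51.7]
wrist blank 0.77 [ 492.6 -100.4   38.8]
wrist blank 0.26 [598.   -2.7  50.1]
wrist painted_doll 0.57 [486.6  53.3  40.8]
wrist lever_knob 0.56 [554.7  71.1  83.3]
wrist jaw_left 0.85 [585.9   6.8  39.2]
wrist jaw_right 0.71 [588.9 -13.3  41.1]
scene chuck_center 0.73 [587.1  -2.8  41.2]
scene board_mid 0.76 [482.4 -23.4  43. ]
scene stop_face 0.61 [601.1   2.3  53.9]
scene blank 0.57 [ 490.1 -101.7   41.4]
scene painted_doll 0.75 [485.4  46.5  41.1]
scene lever_knob 0.57 [549.8  70.3  85. ]
scene jaw_left 0.59 [581.9   6.6  43.9]
scene jaw_right 0.73 [474.  258.3  -0.9]
scene jaw_right 0.46 [581.7 -15.2  42.8]
side chuck_center 0.93 [593.1  -4.   41.3]
side board_mid 0.78 [485.  -23.4  43.1]
side stop_face 0.85 [602.1  -3.2  52.7]
side blank 0.59 [ 496.9 -100.5   37.8]
side lever_knob 0.46 [559.6  70.5  83. ]
side lever_knob 0.29 [409.3 380.2  -5.3]
side jaw_left 0.41 [585.5   9.5  40.8]
side jaw_right 0.48 [591.9 -12.3  36.1]
```

View pics/w0.png

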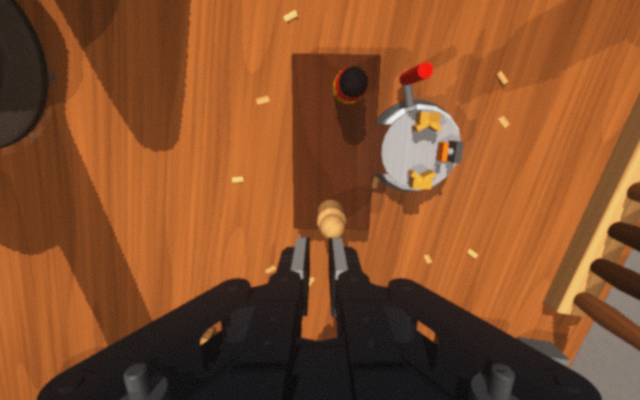

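The wrist view shows the blank near (330,220), the painted doll (350,85), the board spanning (293..380, 55..235), the chuck at (420,147), the stop at (450,152) and the post at (420,72). I'll refine the chuck yaw and positions from outlines.

```bash
cat >> h.py <<'E'
def ray(p,uv,z):
    """pixel(s) -> world mm on plane z (mm)"""
    R=np.array(p["R"]);t=np.array(p["t"]); uv=np.atleast_2d(uv).astype(float)
    d=np.c_[(uv[:,0]-p["cx"])/p["fx"],(uv[:,1]-p["cy"])/p["fy"],np.ones(len(uv))]@R
    c=-R.T@t; s=(z/1000-c[2])/d[:,2]
    return (c+d*s[:,None])[:,:2]*1000
def contour(m):
    return max(cv2.findContours(m.astype(np.uint8),cv2.RETR_EXTERNAL,cv2.CHAIN_APPROX_NONE)[0],key=cv2.contourArea)[:,0,:]
E
python3 - <<'E'
from h import *
p=env.read_camera("wrist"); img=p["image"].astype(int)
# dark board pixels
sub=np.zeros(img.shape[:2],bool); sub[50:232,285:382]=1
m=(img.sum(2)<190)&sub
m=cv2.morphologyEx(m.astype(np.uint8),cv2.MORPH_OPEN,np.ones((5,5)))
# rows: left edge (first dark) between v=70..220
L=[];T=[]
for v in range(62,195,3):
    x=np.where(m[v])[0]
    if len(x): L.append([x[0],v])
Lw=ray(p,L,40); k=cv2.fitLine(Lw.astype(np.float32),cv2.DIST_HUBER,0,.01,.01).ravel(); print("left edge dir",np.degrees(np.arctan2(k[1],k[0])),k[2:])
for c in ("wrist","scene","side"):
    q=p if c=="wrist" else env.read_camera(c)
    for n,z in (("lever_knob",85),("blank",40),("stop_face",58),("painted_doll",40)):
        r=env.outline_of(n,q)
        if r: ys,xs=np.where(r[0]["pixels"]); print(c,n,round(r[0]["p"],2),len(xs),xs.min(),xs.max(),ys.min(),ys.max(),ray(q,[[xs.mean(),ys.mean()]],z))
E
```

```text
left edge dir -78.274895 [434.97995   -8.138186]
wrist lever_knob 0.96 698 400 433 59 104 [[544.98610517  64.30450856]]
wrist blank 0.74 925 318 346 198 236 [[ 496.56698273 -110.13733129]]
wrist stop_face 0.8 20179 291 464 50 227 [[510.94028083  -2.23040662]]
wrist painted_doll 0.89 1038 334 368 65 101 [[487.16313631  53.81549388]]
scene lever_knob 0.42 133 320 334 224 241 [[564.32409335  86.27250992]]
scene blank 0.57 208 316 328 159 179 [[ 483.58416533 -120.95039046]]
scene stop_face 0.97 4333 282 379 162 244 [[535.7559703   10.91161046]]
scene painted_doll 0.73 276 344 358 200 222 [[473.26785275  33.40340609]]
side lever_knob 0.66 113 320 325 171 193 [[550.48420231  37.63090819]]
side stop_face 0.91 3742 272 359 171 254 [[522.33933858 -50.94474293]]
side painted_doll 0.84 266 291 303 173 196 [[485.88136182  76.37356996]]
```

```bash
cat >> h.py <<'E'
C=np.array([588.5,-3.5]); YAW=11.0
def W(x,y,z):
    a=np.radians(YAW); return [C[0]+x*np.cos(a)-y*np.sin(a), C[1]+x*np.sin(a)+y*np.cos(a), z]
def F(X):
    a=np.radians(YAW); d=np.array(X[:2])-C; return np.array([d[0]*np.cos(a)+d[1]*np.sin(a),-d[0]*np.sin(a)+d[1]*np.cos(a)])
E
python3 -c "
from h import *
to(W(-110,-125,120),YAW); to(W(-110,-125,55),YAW)
print(F((494,-101.3)),F((554,71.5)),F((486,49.5)))
"
```

```text
shift [-92.2  18.6 140.3] turn [-0.   -0.   -0.96]
shift [-92.2  18.6 205.3] turn [-0.   -0.   -0.96]
[-111.42488858  -77.97168848] [-19.55546318  80.2049491 ] [-90.50390955  71.58416275]
```

Call:
apply_moves(
  translation=[
    [-45,9,15],
    [-92,18.5,40],
    [-92,18.5,85],
    [-92,18.5,125],
    [-92,18.5,160],
    [-92,18.5,185],
    [-92,18.5,198],
    [-92,18.5,205],
    [-92,18.5,205],
  ],
  angular=[
    [0,0,-1],
    [0,0,-1],
    [0,0,-1],
    [0,0,-1],
    [0,0,-1],
    [0,0,-1],
    [0,0,-1],
    [0,0,-1],
    [0,0,-1],
  ],
  hand=[0.88,0.88,0.88,0.88,0.88,0.88,0.88,0.88,0.88],
)

```text
time_s: 5.95
eef_pos: [0.5043, -0.147, 0.0553]
tcp_rot: [-1.997, -2.425, 0.0]
contact_force: [-0.5, -0.5, 0.4]
width: 0.0098
```

```bash
python3 - <<'E'
from h import *
o=env.get_obs(); print(o["time_s"],o["eef_pos"],F(o["eef_pos"]*1000),o["contact_force"])
p=save("wrist","w1.png")
for n,q in find(["blank","chuck_center","stop_face","jaw_left","jaw_right","board_mid"],("wrist",)).items(): print(n,F(q[0][1]*1000))
E
```

```text
5.95 [ 0.50432876 -0.1469994   0.05527792] [-110.00575473 -124.80228035] [-0.46238143 -0.53023729  0.43881532]
wrist blank 0.56 [ 496.5 -101.1   41.9]
blank [-108.93097841  -78.27389138]
```

View pics/w1.png

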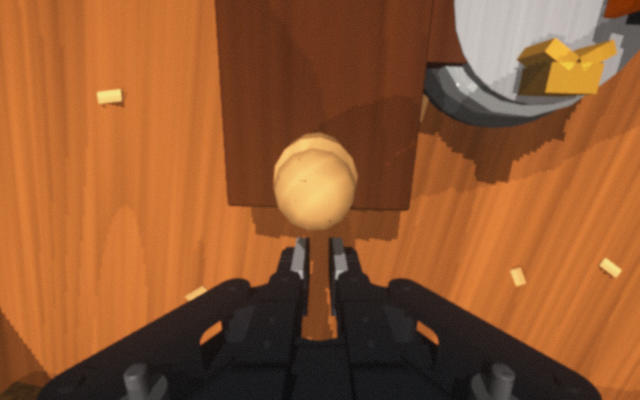

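Fingers straddle columns 300–345 at row 240 and the blank is at (316,185), so it is centred. I'll check the yaw from this board edge while computing the push.

```bash
python3 - <<'E'
from h import *
p=env.read_camera("wrist"); g=cv2.GaussianBlur(cv2.cvtColor(p["image"],cv2.COLOR_RGB2GRAY),(5,5),0).astype(float)
def fit(P,z=40):
    w=ray(p,P,z).astype(np.float32); k=cv2.fitLine(w,cv2.DIST_HUBER,0,.01,.01).ravel(); print(np.degrees(np.arctan2(k[1],k[0])),k[2:],F(k[2:]), np.ptp(w,axis=0))
gx=np.diff(g,axis=1); 
fit([[200+np.argmin(gx[v,200:250])+.5,v] for v in range(5,190,4)])
fit([[395+np.argmax(gx[v,395:445])+.5,v] for v in range(80,190,4)])
img=cv2.imread("pics/w1.png")
r=env.outline_of("blank",p)[0]["pixels"]; ys,xs=np.where(r); print(xs.min(),xs.max(),ys.min(),ys.max())
E
```

```text
-80.480415 [441.7659  -78.58463] [-158.365005    -45.70693041] [14.279358 84.73969 ]
-80.31399 [542.51733 -81.48979] [-60.01898876 -67.78299342] [10.040894 54.492897]
273 354 133 227
```

```bash
sed -i 's/^C=.*/C=np.array([586.8,-3.7]); YAW=9.7/' h.py; python3 - <<'E'
from h import *
o=env.get_obs(); print(F(o["eef_pos"]*1000)); print("blank",F((495.5,-101.1)))
print("lever",F((554,71.5)))
to(W(-108,-108,55),YAW); to(W(-108,-27,55),YAW)
p=env.read_camera("wrist")
print([F(x) for x in ray(p,[[228,205],[410,211]],40)])
E
```

```text
[-105.3620121  -127.42766484]
blank [-106.4055923   -80.62443753]
lever [-19.66067244  79.65135253]
shift [19.5 -2.2  0.6] turn [0.03 0.01 1.34]
shift [100.5  -0.3   0.6] turn [0.03 0.01 1.34]
[array([-155.32461712, -103.49370765]), array([ -55.84519323, -104.55870024])]
```

Call:
apply_moves(
  translation=[
    [8,-2,0],
    [14,-2,0],
    [19,-2,0],
    [23,-2,0],
    [27,-2,0],
    [31,-2,0],
    [35,-1.8,0],
    [39,-1.7,0],
    [43,-1.6,0],
    [47,-1.5,0],
    [51,-1.4,0],
    [55,-1.3,0],
  ],
  angular=[
    [0,0,1.3],
    [0,0,1.3],
    [0,0,1.3],
    [0,0,1.3],
    [0,0,1.3],
    [0,0,1.3],
    [0,0,1.3],
    [0,0,1.3],
    [0,0,1.3],
    [0,0,1.3],
    [0,0,1.3],
    [0,0,1.3],
  ],
  hand=[0.88,0.88,0.88,0.88,0.88,0.88,0.88,0.88,0.88,0.88,0.88,0.88],
)

```text
time_s: 7.7
eef_pos: [0.4924, -0.0929, 0.0553]
tcp_rot: [-2.025, -2.402, -0.0]
contact_force: [-0.7, -0.3, -0.4]
width: 0.0102
```

```bash
python3 - <<'E'
from h import *
o=env.get_obs(); print(F(o["eef_pos"]*1000),o["eef_pos"][2],o["contact_force"])
for n,q in find(["blank"],("wrist","side")).items(): print([F(x[1]*1000) for x in q])
to(W(-107,-27,55),YAW)
E
```

```text
[-108.10909536  -72.06099387] 0.05529548491231385 [-0.73316821 -0.29394498 -0.43703848]
wrist blank 0.84 [490.7 -65.7  41.5]
side blank 0.59 [491.  -64.8  39.2]
[array([-105.18611134,  -44.88786135]), array([-104.72757755,  -44.08127635])]
shift [45.2  1.1  0.3] turn [ 0.   -0.01  0.06]
```

Call:
apply_moves(
  translation=[
    [4,0,0],
    [8,0,0],
    [12,0,0],
    [16,0,0],
    [20,0,0],
    [24,0,0],
    [28,0,0],
    [32,0,0],
    [36,0,0],
    [40,0,0],
    [43,0,0],
    [45,0,0],
  ],
  angular=[
    [0,0,0],
    [0,0,0],
    [0,0,0],
    [0,0,0],
    [0,0,0],
    [0,0,0],
    [0,0,0],
    [0,0,0],
    [0,0,0],
    [0,0,0],
    [0,0,0],
    [0,0,0],
  ],
  hand=[0.88,0.88,0.88,0.88,0.88,0.88,0.88,0.88,0.88,0.88,0.88,0.88],
)

```text
time_s: 9.1
eef_pos: [0.4847, -0.0486, 0.0553]
tcp_rot: [-2.025, -2.402, 0.0]
contact_force: [0.0, -1.2, 0.4]
width: 0.0105
```

```bash
python3 - <<'E'
from h import *
o=env.get_obs(); print(F(o["eef_pos"]*1000),o["eef_pos"][2],o["contact_force"])
for n,q in find(["blank","jaw_left","jaw_right","stop_face"],("wrist","side")).items(): print(n,[F(x[1]*1000) for x in q])
E
```

```text
[-108.17646136  -27.10685182] 0.05527923923048108 [ 0.02842738 -1.1799206   0.41661621]
wrist blank 0.92 [479.3 -21.1  45.5]
wrist stop_face 0.73 [603.2  -2.   53.7]
side blank 0.43 [479.2 -20.5  39.7]
side jaw_left 0.74 [ 520.6 -375.2   -4.4]
side jaw_left 0.59 [586.6   6.7  40.3]
side jaw_right 0.61 [589.6 -12.9  39.2]
side jaw_right 0.55 [605.   -3.3  48.7]
side stop_face 0.77 [602.8  -4.   50.8]
side stop_face 0.31 [ 319.8 -360.1   -0.6]
blank [array([-108.92852198,    0.9433283 ]), array([-108.871135  ,    1.56449384])]
stop_face [array([16.4764069 , -1.07626473]), array([15.68762763, -2.98547216]), array([-323.20198831, -306.32926261])]
jaw_left [array([-127.87672713, -354.99873501]), array([ 1.52246433, 10.32572429])]
jaw_right [array([ 1.18806599, -9.58524686]), array([18.02552631, -2.7079734 ])]
```

Call:
apply_moves(
  translation=[
    [-15,0,0],
    [-40,0,0],
    [-50,0,-30],
    [-50,0,-75],
    [-50,0,-90],
    [-50,0,-90],
  ],
  angular=[
    [0,0,0],
    [0,0,0],
    [0,0,0],
    [0,0,0],
    [0,0,0],
    [0,0,0],
  ],
  hand=[0.88,0.88,0.88,0.88,0.88,0.88],
)

```text
time_s: 10.2
eef_pos: [0.4951, -0.0996, 0.1481]
tcp_rot: [2.023, 2.397, 0.004]
contact_force: [0.6, 0.2, 0.2]
width: 0.0102
```

```bash
python3 - <<'E'
from h import *
for n,q in find(["blank"],("wrist","side","scene")).items(): print(n,[F(x[1]*1000) for x in q])
to(W(-155,1,145),YAW-90); to(W(-155,1,55),YAW-90)
E
```

```text
wrist blank 0.57 [483.4 -19.4  39.6]
side blank 0.43 [482.9 -20.7  38.3]
scene blank 0.56 [479.6 -21.6  39. ]
scene blank 0.54 [479.7 -23.1  40.2]
blank [array([-104.60650852,    1.94840318]), array([-105.25341044,    0.78628454]), array([-108.64302401,    0.45259837]), array([-108.81722175,   -1.03235857])]
shift [ 78.2 -46.   -1. ] turn [-1.500e-01  7.000e-02  9.005e+01]
shift [ 78.2 -45.8  89. ] turn [-1.500e-01  7.000e-02  9.005e+01]
```

Call:
apply_moves(
  translation=[
    [20,-46,0],
    [50,-46,0],
    [78,-46,0],
    [78,-46,0],
    [78,-46,0],
    [78,-46,0],
    [78,-46,0],
    [78,-46,0],
    [78,-46,0],
    [78,-46,0],
    [78,-46,0],
    [78,-46,0],
  ],
  angular=[
    [0,0,90],
    [0,0,90],
    [0,0,90],
    [0,0,90],
    [0,0,90],
    [0,0,90],
    [0,0,90],
    [0,0,90],
    [0,0,90],
    [0,0,90],
    [0,0,90],
    [0,0,90],
  ],
  hand=[0.88,0.88,0.88,0.88,0.88,0.88,0.88,0.88,0.88,0.88,0.88,0.88],
)

```text
time_s: 11.7
eef_pos: [0.4343, -0.029, 0.1444]
tcp_rot: [-3.13, -0.267, 0.002]
contact_force: [-0.3, 0.4, 0.4]
width: 0.0102
```

```bash
python3 - <<'E'
from h import *
o=env.get_obs(); print(o["joints"],F(o["eef_pos"]*1000))
save("wrist","w2.png")
for n,q in find(["blank","chuck_center","jaw_left","jaw_right","stop_face"],("wrist",)).items(): print(n,[F(x[1]*1000) for x in q])
to(W(-155,1,55),YAW-90)
E
```

```text
[-6.67118314e-02 -2.37670904e-02 -4.06419501e-01  1.18968456e+00
 -6.40447033e-05  2.90455044e+00] [-154.63407256    0.73335717]
wrist jaw_right 0.72 [4.734e+02 2.594e+02 4.000e-01]
jaw_right [array([-67.46008837, 278.49620339])]
shift [-0.8 -0.4 90.2] turn [-0.    0.01  0.08]
```

View pics/w2.png

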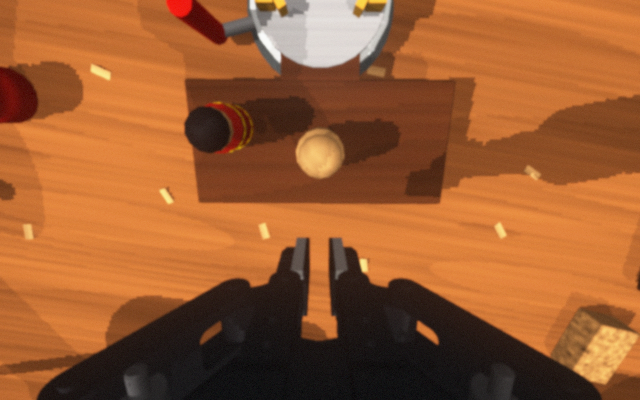

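The wrist view shows the blank at (320,153), the finger gap at column 320, the tongue at columns 281–359 and the jaws at 272/370. All are centred on column 320–321. I'll descend and push.

Call:
apply_moves(
  translation=[
    [0,0,30],
    [0,0,60],
    [0,0,80],
    [0,0,89.5],
    [0,0,89.5],
    [8,0,89.5],
    [14,0,89.5],
    [18,0,89.5],
    [22,0,89.5],
    [26,0,89.5],
    [30,0,89.5],
    [34,0,89.5],
  ],
  angular=[
    [0,0,0],
    [0,0,0],
    [0,0,0],
    [0,0,0],
    [0,0,0],
    [0,0,0],
    [0,0,0],
    [0,0,0],
    [0,0,0],
    [0,0,0],
    [0,0,0],
    [0,0,0],
  ],
  hand=[0.88,0.88,0.88,0.88,0.88,0.88,0.88,0.88,0.88,0.88,0.88,0.88],
)

```text
time_s: 13.25
eef_pos: [0.4685, -0.0233, 0.0558]
tcp_rot: [-3.13, -0.267, 0.0]
contact_force: [-0.9, -0.5, 1.5]
width: 0.0102
```

Call:
apply_moves(
  translation=[
    [5,0,0],
    [10,0,0],
    [15,0,0],
    [20,0,0],
    [25,0,0],
    [30,0,0],
    [35,0,0],
    [39,0,0],
    [43,0,0],
    [45,0,0],
    [45,0,0],
  ],
  angular=[
    [0,0,0],
    [0,0,0],
    [0,0,0],
    [0,0,0],
    [0,0,0],
    [0,0,0],
    [0,0,0],
    [0,0,0],
    [0,0,0],
    [0,0,0],
    [0,0,0],
  ],
  hand=[0.88,0.88,0.88,0.88,0.88,0.88,0.88,0.88,0.88,0.88,0.88],
)

```text
time_s: 14.35
eef_pos: [0.513, -0.0157, 0.0558]
tcp_rot: [-3.13, -0.267, -0.001]
contact_force: [0.3, -0.1, 0.2]
width: 0.0103
```

```bash
python3 - <<'E'
from h import *
o=env.get_obs(); print(o["time_s"],F(o["eef_pos"]*1000),o["eef_pos"][2],o["contact_force"])
save("wrist","w3.png")
for n,q in find(["blank","chuck_center","jaw_left","jaw_right","stop_face"],("wrist","side")).items(): print(n,[F(x[1]*1000) for x in q])
E
```

```text
14.35 [-74.75209612   0.63138907] 0.055767306954664926 [ 0.25669982 -0.09349752  0.20805771]
wrist blank 0.63 [540.6  -9.9  41.8]
wrist chuck_center 0.95 [587.7 -11.5  39.8]
wrist stop_face 0.81 [604.8   1.5  51. ]
side blank 0.73 [543.4 -10.   39.2]
side chuck_center 0.97 [589.5  -4.   38.2]
side jaw_left 0.67 [586.3   9.5  40.1]
side jaw_right 0.72 [589.   -3.8  39.6]
side jaw_right 0.63 [592.2 -14.2  39.7]
side stop_face 0.72 [602.6  -3.3  51.6]
blank [array([-46.53606969,   1.70886039]), array([-43.86716323,   1.10710175])]
chuck_center [array([-0.43670516, -7.82964421]), array([ 2.6137916 , -0.75485855])]
stop_face [array([18.65759004,  2.09374556]), array([15.66983577, -2.25059764])]
jaw_left [array([ 1.71937256, 13.12136844])]
jaw_right [array([ 2.16665994, -0.49367353]), array([  3.54288188, -11.28027399])]
```

View pics/w3.png

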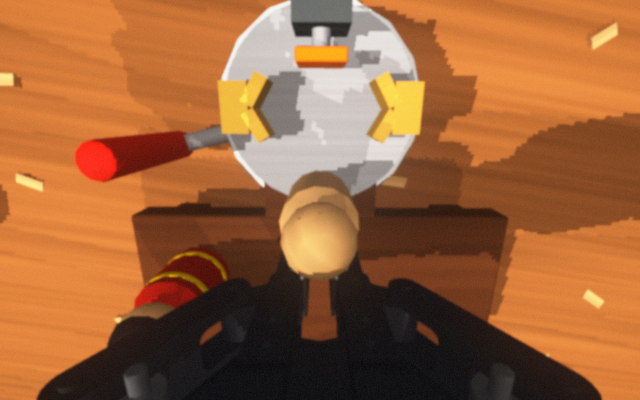

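The blank is at (320,240), midway between the jaw tips at columns 270 and 372, with the stop at column 321. The painted doll stands clear to the left. I'll continue toward the stop.

Call:
apply_moves(
  translation=[
    [4,0,0],
    [9,0,0],
    [14,0,0],
    [19,0,0],
    [24,0,0],
    [29,0,0],
    [34,0,0],
    [38,0,0],
    [41,0,0],
    [44,0,0],
    [46,0,0],
    [46,0,0],
  ],
  angular=[
    [0,0,0],
    [0,0,0],
    [0,0,0],
    [0,0,0],
    [0,0,0],
    [0,0,0],
    [0,0,0],
    [0,0,0],
    [0,0,0],
    [0,0,0],
    [0,0,0],
    [0,0,0],
  ],
  hand=[0.88,0.88,0.88,0.88,0.88,0.88,0.88,0.88,0.88,0.88,0.88,0.88],
)

```text
time_s: 16.2
eef_pos: [0.5582, -0.0079, 0.0558]
tcp_rot: [-3.13, -0.267, -0.0]
contact_force: [-0.3, 0.2, 0.3]
width: 0.0099
```

Call:
apply_moves(
  translation=[
    [1,0,0],
    [1,0,0],
    [1,0,0],
  ],
  angular=[
    [0,0,0],
    [0,0,0],
    [0,0,0],
  ],
  hand=[0.88,0.88,0.88],
)

```text
time_s: 16.5
eef_pos: [0.5589, -0.0078, 0.0558]
tcp_rot: [-3.13, -0.267, -0.0]
contact_force: [0.4, 0.4, -0.4]
width: 0.0099
```

```bash
python3 - <<'E'
from h import *
o=env.get_obs(); print(o["time_s"],F(o["eef_pos"]*1000),o["eef_pos"][2],o["contact_force"])
save("wrist","w4.png")
for n,q in find(["blank"],("wrist","side")).items(): print(n,[F(x[1]*1000) for x in q])
E
```

```text
16.5 [-28.17950953   0.63203836] 0.055781583373013546 [ 0.41083662  0.43090812 -0.37283551]
wrist blank 0.73 [5.897e+02 1.000e-01 4.020e+01]
side blank 0.45 [587.7  -3.3  39.1]
blank [array([3.5403389 , 3.22949655]), array([0.91404601, 0.26330418])]
```

View pics/w4.png

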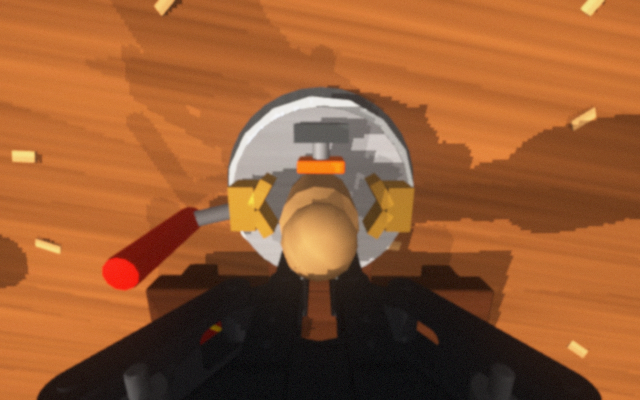

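Call:
apply_moves(
  translation=[
    [0.7,0,0],
    [1.4,0,0],
    [2,0,0],
    [2,0,0],
    [2,0,0],
  ],
  angular=[
    [0,0,0],
    [0,0,0],
    [0,0,0],
    [0,0,0],
    [0,0,0],
  ],
  hand=[0.88,0.88,0.88,0.88,0.88],
)

```text
time_s: 17.25
eef_pos: [0.561, -0.0074, 0.0558]
tcp_rot: [-3.13, -0.267, -0.0]
contact_force: [-0.5, -0.1, 0.2]
width: 0.0101
```

Call:
apply_moves(
  translation=[
    [1,0,0],
    [1.5,0,0],
    [1.5,0,0],
    [1.5,0,0],
  ],
  angular=[
    [0,0,0],
    [0,0,0],
    [0,0,0],
    [0,0,0],
  ],
  hand=[0.88,0.88,0.88,0.88],
)

```text
time_s: 17.65
eef_pos: [0.562, -0.0073, 0.0558]
tcp_rot: [3.13, 0.267, -0.001]
contact_force: [-4.1, -0.5, 2.9]
width: 0.0105
```

```bash
python3 - <<'E'
from h import *
o=env.get_obs(); print(o["time_s"],F(o["eef_pos"]*1000),o["contact_force"],o["ft_torque"])
p=save("wrist","w5.png"); q=save("side","d5.png")
a=p["image"][60:320,190:450,::-1]; b=q["image"][165:250,290:385,::-1]
a=cv2.resize(a,(400,400)); b=cv2.resize(b,(400,358),interpolation=cv2.INTER_CUBIC); b=cv2.copyMakeBorder(b,0,42,0,0,cv2.BORDER_CONSTANT)
cv2.imwrite("pics/c5.png",np.hstack([a,b]))
for n,q in find(["blank"],("wrist","side","scene")).items(): print(n,[F(x[1]*1000) for x in q])
E
```

```text
17.65 [-25.01677428   0.64708545] [-4.12912949 -0.52665777  2.88759039] [-0.12184348  0.70515542 -0.00829574]
wrist blank 0.56 [591.3  -3.1  39.4]
side blank 0.46 [588.6  -3.7  38.3]
side blank 0.28 [729.2 275.2   1.5]
scene blank 0.59 [587.9  -3.3  41. ]
blank [array([ 4.49081916, -0.15953203]), array([ 1.79428943, -0.32679025]), array([187.31036192, 250.92888933]), array([1.16036152, 0.2067301 ])]
```

View pics/c5.png

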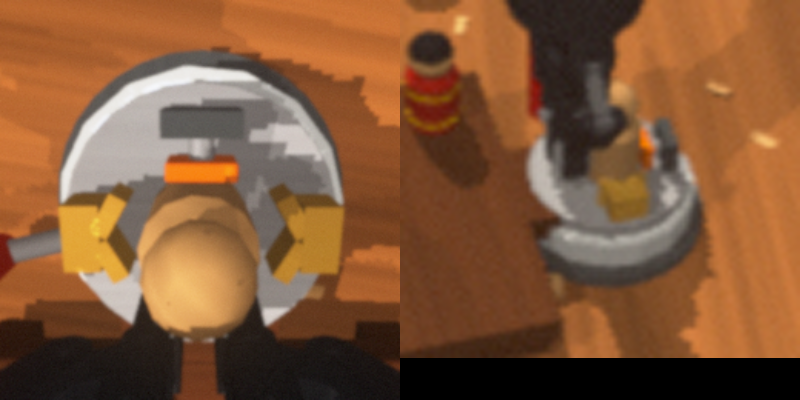

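The blank's body touches the orange stop in both views and sits centred between the jaws, and the painted doll is untouched. I'll withdraw gently.

Call:
apply_moves(
  translation=[
    [-1,0,0],
    [-2,0,0],
    [-4,0,0],
    [-8,0,0],
    [-15,0,0],
    [-30,0,0],
    [-45,0,0],
    [-50,0,-20],
    [-50,0,-60],
    [-50,0,-100],
    [-50,0,-130],
    [-50,0,-130],
  ],
  angular=[
    [0,0,0],
    [0,0,0],
    [0,0,0],
    [0,0,0],
    [0,0,0],
    [0,0,0],
    [0,0,0],
    [0,0,0],
    [0,0,0],
    [0,0,0],
    [0,0,0],
    [0,0,0],
  ],
  hand=[0.88,0.88,0.88,0.88,0.88,0.88,0.88,0.88,0.88,0.88,0.88,1],
)

```text
time_s: 19.25
eef_pos: [0.5149, -0.0158, 0.1906]
tcp_rot: [3.129, 0.267, 0.012]
contact_force: [0.9, 0.0, -0.5]
width: 0.0005
```

```bash
python3 - <<'E'
from h import *
o=env.get_obs(); print(o["time_s"],o["joints"],o["contact_force"])
save("wrist","w6.png")
for n,q in find(["blank","lever_knob","chuck_center","stop_face","painted_doll"],("wrist","side","scene")).items(): print(n,[F(x[1]*1000) for x in q])
E
```

```text
19.25 [-3.07168778e-02  1.04876510e-01 -1.69713185e-01  1.28827179e+00
  2.04701910e-05  2.94088048e+00] [ 0.88117686  0.003472   -0.49467785]
wrist blank 0.58 [588.5  -2.1  41.6]
wrist lever_knob 0.68 [551.7  76.1  86.3]
wrist stop_face 0.82 [6.036e+02 2.000e-01 4.980e+01]
wrist stop_face 0.55 [482.1 -22.7  42.1]
wrist painted_doll 0.6 [488.1  50.3  43.6]
side blank 0.71 [561.7 385.2  -1.7]
side blank 0.64 [588.1  -1.4  38.6]
side lever_knob 0.5 [559.1  73.6  83.3]
side chuck_center 0.91 [588.2  -0.6  40.9]
side stop_face 0.71 [603.5  -3.6  54.3]
side stop_face 0.43 [409.9 377.6  -7.1]
side painted_doll 0.78 [485.6  47.9  40.8]
side painted_doll 0.2 [587.7  -1.9  38.9]
scene blank 0.67 [584.9  -2.9  41.9]
scene lever_knob 0.51 [549.8  71.   87.2]
scene chuck_center 0.6 [586.1  -1.8  39.1]
scene stop_face 0.79 [600.6   1.8  52.2]
scene stop_face 0.52 [584.7 -14.6  38.2]
scene painted_doll 0.76 [482.1  47.4  43.2]
blank [array([1.9090473 , 1.27648133]), array([ 40.73526781, 387.56953146]), array([1.67587647, 2.0388769 ]), array([-1.75249733,  1.09125115])]
lever_knob [array([-21.10703837,  84.58401997]), array([-14.26208165,  80.86888901]), array([-23.84757594,  79.85479532])]
stop_face [array([17.17061332,  1.00107283]), array([-106.3827092 ,   -1.05225494]), array([16.49411141, -2.67757425]), array([-110.09415879,  405.61347262]), array([14.50343241,  3.10201905]), array([ -3.94432667, -10.43141309])]
painted_doll [array([-88.20919545,  69.87069846]), array([-91.02331631,  67.87136531]), array([1.16652471, 1.6582883 ]), array([-94.56443019,  67.97031257])]
chuck_center [array([1.87210191, 2.79345201]), array([-0.40075758,  2.02207089])]
```

View pics/w6.png

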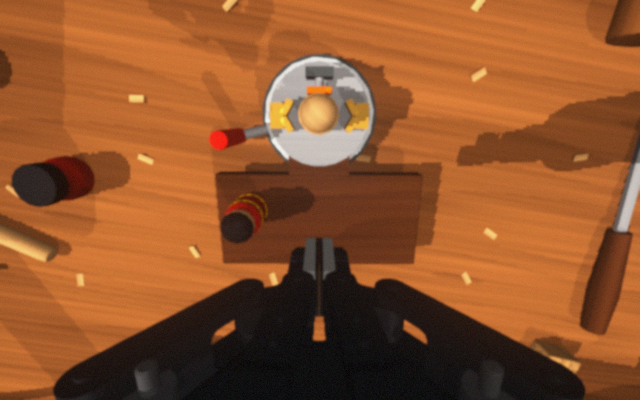

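The blank stands against the stop (318,113), centred between the jaws, and the red knob is at (220,140). Next I'll turn the tool about 194° the way that stays inside joint 6's range, so the closed fingers push the post with a face that turns with the lever.

```bash
cat >> h.py <<'E'
def lev(th,off,rad=85,z=73):
    a=np.radians(th); P=rad*np.array([np.cos(a),np.sin(a)]); t=np.array([np.sin(a),-np.cos(a)])
    q=P-off*t; w=W(q[0],q[1],z); to(w,th+YAW); return w
E
python3 - <<'E'
from h import *
print(lev(104,28,88,170))
E
```

```text
shift [ 26.3 -78.   15.8] turn [-1.0000e-02 -0.0000e+00  1.6604e+02]
[np.float64(525.7900430407678), np.float64(65.62377046751448), 170]
```

Call:
apply_moves(
  translation=[
    [10,-30,5],
    [20,-60,10],
    [26,-78,15],
    [26,-78,15],
    [26,-78,15],
    [26,-78,15],
    [26,-78,15],
    [26,-78,15],
    [26,-78,15],
    [26,-78,15],
    [26,-78,15],
    [26,-78,15],
  ],
  angular=[
    [0,0,-97],
    [0,0,-97],
    [0,0,-97],
    [0,0,-97],
    [0,0,-97],
    [0,0,-97],
    [0,0,-97],
    [0,0,-97],
    [0,0,-97],
    [0,0,-97],
    [0,0,-97],
    [0,0,-97],
  ],
  hand=[1,1,1,1,1,1,1,1,1,1,1,1],
)

```text
time_s: 21.4
eef_pos: [0.5255, 0.0656, 0.1708]
tcp_rot: [1.869, 2.525, 0.0]
contact_force: [-0.3, -0.0, 0.5]
width: -0.0001
```

Call:
apply_moves(
  translation=[
    [0,0,0],
    [0,0,0],
    [0,0,0],
    [0,0,0],
    [0,0,0],
    [0,0,0],
    [0,0,0],
    [0,0,0],
    [0,0,0],
    [0,0,0],
    [0,0,0],
    [0,0,0],
  ],
  angular=[
    [0,0,-97],
    [0,0,-97],
    [0,0,-97],
    [0,0,-97],
    [0,0,-97],
    [0,0,-97],
    [0,0,-97],
    [0,0,-97],
    [0,0,-97],
    [0,0,-97],
    [0,0,-97],
    [0,0,-97],
  ],
  hand=[1,1,1,1,1,1,1,1,1,1,1,1],
)

```text
time_s: 22.6
eef_pos: [0.5255, 0.0656, 0.1708]
tcp_rot: [-0.653, 3.073, -0.0]
contact_force: [0.2, -0.8, 0.3]
width: -0.0002
```

```bash
python3 - <<'E'
from h import *
o=env.get_obs(); print(o["time_s"],o["joints"],o["eef_pos"],F(o["eef_pos"]*1000))
lev(104,28,88,73)
save("wrist","w7.png")
for n,q in find(["lever_knob","painted_doll","blank"],("wrist","side")).items(): print(n,[F(x[1]*1000) for x in q])
E
```

```text
22.6 [ 1.24188247e-01  1.42784187e-01 -1.69767366e-01  1.25817966e+00
 -2.32708054e-05 -2.94265360e-01] [0.52554869 0.06559784 0.17083517] [-48.69967416  78.62731893]
shift [-0.2 -0.1 97.8] turn [-0.    0.    0.28]
wrist lever_knob 0.68 [554.2  72.8  84.3]
wrist painted_doll 0.9 [486.4  52.6  41.9]
wrist blank 0.69 [589.1  -3.   40.6]
side lever_knob 0.45 [559.3  73.2  84.7]
side painted_doll 0.68 [485.4  51.6  39. ]
side blank 0.58 [591.2  -3.4  37.5]
lever_knob [array([-19.25289533,  80.88727005]), array([-14.15318702,  80.47743986])]
painted_doll [array([-89.43523168,  72.41716404]), array([-90.60190417,  71.55708794])]
blank [array([2.42600169, 0.25036841]), array([ 4.33774001, -0.46551672])]
```

View pics/w7.png

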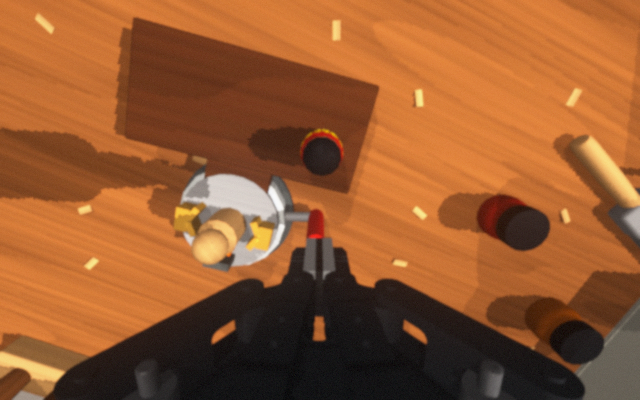

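The knob is at (317,225), just past the fingertips, and the painted doll is at (322,155), behind them with about 13 mm of clearance by the numbers. I'll descend beside the post.

Call:
apply_moves(
  translation=[
    [0,0,30],
    [0,0,60],
    [0,0,75],
    [0,0,86],
    [0,0,94],
    [0,0,98],
    [0,0,98],
  ],
  angular=[
    [0,0,0],
    [0,0,0],
    [0,0,0],
    [0,0,0],
    [0,0,0],
    [0,0,0],
    [0,0,0],
  ],
  hand=[1,1,1,1,1,1,1],
)

```text
time_s: 23.75
eef_pos: [0.5256, 0.0656, 0.0728]
tcp_rot: [-0.646, 3.074, -0.0]
contact_force: [0.3, 0.1, 0.5]
width: 0.0002
```

Call:
apply_moves(
  translation=[
    [-3,0,0],
    [-6,0,0],
    [-8,0,0],
    [-10,0,0],
    [-12,0,0],
  ],
  angular=[
    [0,0,0],
    [0,0,0],
    [0,0,0],
    [0,0,0],
    [0,0,0],
  ],
  hand=[1,1,1,1,1],
)

```text
time_s: 24.25
eef_pos: [0.5358, 0.0701, 0.0729]
tcp_rot: [0.646, -3.073, 0.001]
contact_force: [-5.5, -2.4, 3.8]
width: -0.0
```

```bash
cat >> h.py <<'E'
HALF=19.3
def theta():
    o=env.get_obs(); R=Ro.from_rotvec(o["tcp_rot"]).as_matrix(); Y=R[:,1]
    th0=np.degrees(np.arctan2(Y[1],Y[0]))-YAW; a=np.radians(th0)
    q=F(o["eef_pos"]*1000); t=np.array([np.sin(a),-np.cos(a)]); r=np.array([np.cos(a),np.sin(a)])
    th=th0-np.degrees(np.arcsin((q@t+HALF)/85)); f=o["contact_force"]
    tw=np.array([np.sin(a+np.radians(YAW)),-np.cos(a+np.radians(YAW))]); rw=np.array([-tw[1],tw[0]])
    print("t",o["time_s"],"tool th",th0.round(2),"lever th",th.round(2),"radial",(q@r).round(1),"along",(q@t).round(1),"F push",(-f[:2]@tw).round(2),"F rad",(f[:2]@rw).round(2),"Fz",f[2].round(2))
    return th0,th
def arc(th_s,dths,off=HALF,rad=88):
    """rows relative to a tool pose at angle th_s at (rad,-off)"""
    rows=[]
    for d in dths:
        a=np.radians(d) # cw turn
        # start frame: X=-t, Y=r. lever pose turned cw by a about axis
        p=np.array([off,rad]); c,s=np.cos(a),np.sin(a)
        # in (X,Y) with X=-t (ccw tangential), Y=radial: cw turn moves Y toward -X
        rows.append([round(c*p[0]-s*p[1]-p[0],1), round(s*p[0]+c*p[1]-p[1],1),0])
    print(rows)
E
python3 - <<'E'
from h import *
theta(); arc(104,range(4,49,4),off=17,rad=88)
E
```

```text
t 24.25 tool th 104.03 lever th 102.44 radial 88.1 along -16.9 F push 5.99 F rad -0.04 Fz 3.76
[[np.float64(-6.2), np.float64(1.0), 0], [np.float64(-12.4), np.float64(1.5), 0], [np.float64(-18.7), np.float64(1.6), 0], [np.float64(-24.9), np.float64(1.3), 0], [np.float64(-31.1), np.float64(0.5), 0], [np.float64(-37.3), np.float64(-0.7), 0], [np.float64(-43.3), np.float64(-2.3), 0], [np.float64(-49.2), np.float64(-4.4), 0], [np.float64(-55.0), np.float64(-6.8), 0], [np.float64(-60.5), np.float64(-9.7), 0], [np.float64(-65.9), np.float64(-12.9), 0], [np.float64(-71.0), np.float64(-16.5), 0]]
```

Call:
apply_moves(
  translation=[
    [-6.2,1.0,0],
    [-12.4,1.5,0],
    [-18.7,1.6,0],
    [-24.9,1.3,0],
    [-31.1,0.5,0],
    [-37.3,-0.7,0],
    [-43.3,-2.3,0],
    [-49.2,-4.4,0],
    [-55,-6.8,0],
    [-60.5,-9.7,0],
    [-65.9,-12.9,0],
    [-71,-16.5,0],
  ],
  angular=[
    [0,0,4],
    [0,0,8],
    [0,0,12],
    [0,0,16],
    [0,0,20],
    [0,0,24],
    [0,0,28],
    [0,0,32],
    [0,0,36],
    [0,0,40],
    [0,0,44],
    [0,0,48],
  ],
  hand=[1,1,1,1,1,1,1,1,1,1,1,1],
)

```text
time_s: 25.45
eef_pos: [0.6068, 0.0841, 0.0728]
tcp_rot: [-0.663, -3.068, 0.0]
contact_force: [-6.8, 0.6, 4.9]
width: -0.0001
```

```bash
python3 - <<'E'
from h import *
theta(); arc(0,[1,2,3,4,5,6,7,8],off=17,rad=88)
for n,q in find(["lever_knob","blank","jaw_left","painted_doll"],("side","scene")).items(): print(n,[F(x[1]*1000) for x in q])
E
```

```text
t 25.45 tool th 55.89 lever th 55.06 radial 88.3 along -18.1 F push 6.44 F rad -2.3 Fz 4.95
[[np.float64(-1.5), np.float64(0.3), 0], [np.float64(-3.1), np.float64(0.5), 0], [np.float64(-4.6), np.float64(0.8), 0], [np.float64(-6.2), np.float64(1.0), 0], [np.float64(-7.7), np.float64(1.1), 0], [np.float64(-9.3), np.float64(1.3), 0], [np.float64(-10.9), np.float64(1.4), 0], [np.float64(-12.4), np.float64(1.5), 0]]
side lever_knob 0.57 [629.5  72.2  83.8]
side blank 0.63 [589.1  -1.4  38.8]
side blank 0.26 [406.8 377.9  -7.9]
side jaw_left 0.46 [ 5.865e+02 -4.000e-01  4.020e+01]
side painted_doll 0.66 [485.2  49.1  38.6]
scene lever_knob 0.56 [619.7  66.5  85.6]
scene jaw_left 0.55 [ 4.742e+02  2.598e+02 -1.000e-01]
scene painted_doll 0.78 [485.   52.   46.5]
lever_knob [array([54.90580103, 67.60090534]), array([44.2535405 , 63.62757711])]
blank [array([2.66267459, 1.86025973]), array([-113.17866107,  406.47277598])]
jaw_left [array([0.2586388 , 3.35047616]), array([-66.53952  , 278.7311004])]
painted_doll [array([-91.21432416,  69.15889635]), array([-90.99360949,  72.09378232])]
```

Call:
apply_moves(
  translation=[
    [-3.1,0.5,0],
    [-6.2,1.0,0],
    [-9.3,1.3,0],
    [-12.4,1.5,0],
  ],
  angular=[
    [0,0,2],
    [0,0,4],
    [0,0,6],
    [0,0,8],
  ],
  hand=[1,1,1,1],
)

```text
time_s: 26.35
eef_pos: [0.6193, 0.0805, 0.0726]
tcp_rot: [-0.873, -3.016, -0.0]
contact_force: [-5.7, 0.2, 1.7]
width: -0.0003
```

```bash
python3 -c "
from h import *
theta()"
```

```text
t 26.35 tool th 48.0 lever th 46.84 radial 88.5 along -17.6 F push 4.9 F rad -2.89 Fz 1.69
```

Call:
apply_moves(
  translation=[
    [-1.5,0.3,0],
    [-3.1,0.5,0],
    [-4.6,0.8,0],
  ],
  angular=[
    [0,0,1],
    [0,0,2],
    [0,0,3],
  ],
  hand=[1,1,1],
)

```text
time_s: 26.65
eef_pos: [0.6236, 0.0787, 0.0726]
tcp_rot: [-0.951, -2.992, -0.0]
contact_force: [-5.6, 1.1, 3.9]
width: 0.0001
```

```bash
python3 -c "
from h import *
theta()"
```

```text
t 26.65 tool th 45.04 lever th 43.84 radial 88.6 along -17.5 F push 5.25 F rad -2.31 Fz 3.89
```

Call:
apply_moves(
  translation=[
    [-1.5,0.3,0],
    [-3.1,0.5,0],
    [-3.1,0.5,0],
  ],
  angular=[
    [0,0,1],
    [0,0,2],
    [0,0,2],
  ],
  hand=[1,1,1],
)

```text
time_s: 26.95
eef_pos: [0.6267, 0.0773, 0.0727]
tcp_rot: [-1.003, -2.976, -0.0]
contact_force: [-5.3, -0.3, 1.5]
width: 0.0003
```

Call:
apply_moves(
  translation=[
    [-0.8,0.1,0],
    [-1.5,0.3,0],
    [-1.5,0.3,0],
  ],
  angular=[
    [0,0,0.5],
    [0,0,1],
    [0,0,1],
  ],
  hand=[1,1,1],
)

```text
time_s: 27.25
eef_pos: [0.628, 0.0766, 0.0726]
tcp_rot: [-1.029, -2.967, -0.0]
contact_force: [-5.3, 1.3, 2.3]
width: -0.0001
```

Call:
apply_moves(
  translation=[
    [-0.8,0.1,0],
    [-1.5,0.3,0],
    [-1.5,0.3,0],
  ],
  angular=[
    [0,0,0.5],
    [0,0,1],
    [0,0,1],
  ],
  hand=[1,1,1],
)

```text
time_s: 27.55
eef_pos: [0.6293, 0.0759, 0.0727]
tcp_rot: [-1.055, -2.958, -0.0]
contact_force: [-5.4, 1.1, 2.0]
width: 0.0001
```

Call:
apply_moves(
  translation=[
    [-0.8,0.1,0],
    [-1.5,0.3,0],
    [-1.5,0.3,0],
  ],
  angular=[
    [0,0,0.5],
    [0,0,1],
    [0,0,1],
  ],
  hand=[1,1,1],
)

```text
time_s: 27.85
eef_pos: [0.6307, 0.0752, 0.0726]
tcp_rot: [-1.08, -2.949, -0.0]
contact_force: [-5.8, 1.3, 2.1]
width: 0.0005
```

```bash
python3 -c "
from h import *
theta()"
```

```text
t 27.85 tool th 40.06 lever th 38.84 radial 88.5 along -17.5 F push 5.29 F rad -2.76 Fz 2.11
```

Call:
apply_moves(
  translation=[
    [-0.8,0.1,0],
    [-1.5,0.3,0],
    [-1.5,0.3,0],
  ],
  angular=[
    [0,0,0.5],
    [0,0,1],
    [0,0,1],
  ],
  hand=[1,1,1],
)

```text
time_s: 28.15
eef_pos: [0.6319, 0.0745, 0.0726]
tcp_rot: [-1.106, -2.939, -0.0]
contact_force: [-5.6, 1.5, 1.7]
width: 0.0001
```

Call:
apply_moves(
  translation=[
    [-0.8,0.1,0],
    [-1.5,0.3,0],
    [-1.5,0.3,0],
  ],
  angular=[
    [0,0,0.5],
    [0,0,1],
    [0,0,1],
  ],
  hand=[1,1,1],
)

```text
time_s: 28.45
eef_pos: [0.6333, 0.0738, 0.0726]
tcp_rot: [-1.131, -2.929, -0.0]
contact_force: [-5.7, 0.7, 2.4]
width: -0.0003
```

```bash
python3 -c "
from h import *
theta()"
```

```text
t 28.45 tool th 38.06 lever th 36.96 radial 88.6 along -17.7 F push 4.69 F rad -3.25 Fz 2.36
```

Call:
apply_moves(
  translation=[
    [-0.8,0.1,0],
    [-1.5,0.3,0],
    [-1.5,0.3,0],
  ],
  angular=[
    [0,0,0.5],
    [0,0,1],
    [0,0,1],
  ],
  hand=[1,1,1],
)

```text
time_s: 28.75
eef_pos: [0.6346, 0.0729, 0.0726]
tcp_rot: [-1.157, -2.919, -0.0]
contact_force: [-5.1, 0.8, 2.1]
width: -0.0002
```

Call:
apply_moves(
  translation=[
    [-0.8,0.1,0],
    [-1.5,0.3,0],
    [-1.5,0.3,0],
  ],
  angular=[
    [0,0,0.5],
    [0,0,1],
    [0,0,1],
  ],
  hand=[1,1,1],
)

```text
time_s: 29.05
eef_pos: [0.6359, 0.0721, 0.0726]
tcp_rot: [-1.183, -2.909, -0.0]
contact_force: [-5.0, 1.2, 2.2]
width: -0.0001
```

```bash
python3 -c "
from h import *
theta()"
```

```text
t 29.05 tool th 36.06 lever th 35.02 radial 88.6 along -17.8 F push 4.43 F rad -2.58 Fz 2.19
```

Call:
apply_moves(
  translation=[
    [-0.8,0.1,0],
    [-1.5,0.3,0],
    [-1.5,0.3,0],
  ],
  angular=[
    [0,0,0.5],
    [0,0,1],
    [0,0,1],
  ],
  hand=[1,1,1],
)

```text
time_s: 29.35
eef_pos: [0.6371, 0.0713, 0.0726]
tcp_rot: [-1.208, -2.899, -0.0]
contact_force: [-5.1, 1.9, 2.3]
width: 0.0003
```

Call:
apply_moves(
  translation=[
    [-0.8,0.1,0],
    [-1.5,0.3,0],
    [-1.5,0.3,0],
  ],
  angular=[
    [0,0,0.5],
    [0,0,1],
    [0,0,1],
  ],
  hand=[1,1,1],
)

```text
time_s: 29.65
eef_pos: [0.6384, 0.0705, 0.0727]
tcp_rot: [-1.233, -2.888, -0.0]
contact_force: [-4.8, 0.6, 3.7]
width: 0.0001
```

```bash
python3 -c "
from h import *
theta()"
```

```text
t 29.65 tool th 34.06 lever th 33.1 radial 88.6 along -17.9 F push 3.74 F rad -3.11 Fz 3.66
```

Call:
apply_moves(
  translation=[
    [-0.8,0.1,0],
    [-1.5,0.3,0],
    [-1.5,0.3,0],
  ],
  angular=[
    [0,0,0.5],
    [0,0,1],
    [0,0,1],
  ],
  hand=[1,1,1],
)

```text
time_s: 29.95
eef_pos: [0.6396, 0.0697, 0.0726]
tcp_rot: [-1.258, -2.877, -0.0]
contact_force: [-5.6, 1.1, 1.8]
width: -0.0
```

Call:
apply_moves(
  translation=[
    [-0.8,0.1,0],
    [-1.5,0.3,0],
    [-1.5,0.3,0],
  ],
  angular=[
    [0,0,0.5],
    [0,0,1],
    [0,0,1],
  ],
  hand=[1,1,1],
)

```text
time_s: 30.25
eef_pos: [0.6406, 0.069, 0.0726]
tcp_rot: [-1.283, -2.865, -0.0]
contact_force: [-6.0, 2.2, 3.1]
width: 0.0002
```

```bash
python3 -c "
from h import *
theta()
p=save('wrist','w8.png'); q=save('side','d8.png')
b=cv2.resize(q['image'][165:250,290:385,::-1],(400,358),interpolation=cv2.INTER_CUBIC); b=cv2.copyMakeBorder(b,0,42,0,0,cv2.BORDER_CONSTANT)
a=cv2.resize(p['image'][:,:,::-1],(400,250)); a=cv2.copyMakeBorder(a,0,150,0,0,cv2.BORDER_CONSTANT)
cv2.imwrite('pics/c8.png',np.hstack([a,b]))
"
```

```text
t 30.25 tool th 32.07 lever th 31.46 radial 88.6 along -18.4 F push 5.61 F rad -3.01 Fz 3.14
```

View pics/c8.png

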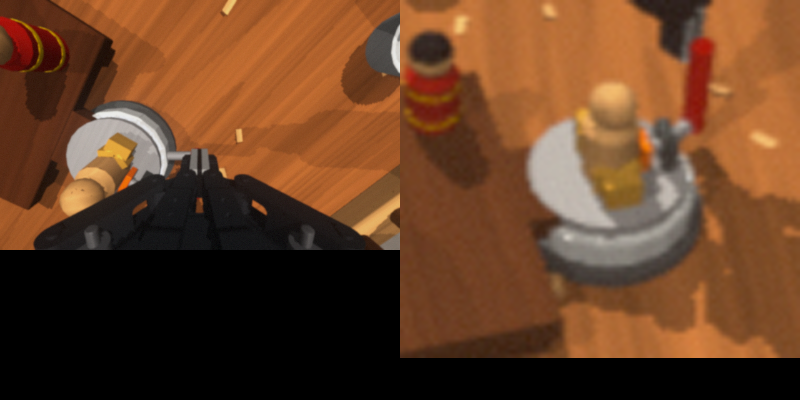

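The side crop shows both jaws close to the upright blank, and the push has risen to about 5.6 N with some lag. I'll go on in finer steps.

Call:
apply_moves(
  translation=[
    [-0.8,0.1,0],
    [-0.8,0.1,0],
    [-0.8,0.1,0],
  ],
  angular=[
    [0,0,0.5],
    [0,0,0.5],
    [0,0,0.5],
  ],
  hand=[1,1,1],
)

```text
time_s: 30.65
eef_pos: [0.6411, 0.0686, 0.0726]
tcp_rot: [-1.295, -2.86, -0.001]
contact_force: [-6.9, 2.6, 3.5]
width: -0.0
```

```bash
python3 -c "
from h import *
theta()"
```

```text
t 30.65 tool th 31.59 lever th 31.05 radial 88.6 along -18.5 F push 6.52 F rad -3.48 Fz 3.47
```

Call:
apply_moves(
  translation=[
    [-0.8,0.1,0],
    [-0.8,0.1,0],
    [-0.8,0.1,0],
  ],
  angular=[
    [0,0,0.5],
    [0,0,0.5],
    [0,0,0.5],
  ],
  hand=[1,1,1],
)

```text
time_s: 30.95
eef_pos: [0.6416, 0.0683, 0.0726]
tcp_rot: [-1.307, -2.854, -0.001]
contact_force: [-6.2, 2.7, 2.9]
width: -0.0
```

```bash
python3 -c "
from h import *
theta()"
```

```text
t 30.95 tool th 31.09 lever th 30.69 radial 88.5 along -18.7 F push 6.1 F rad -2.97 Fz 2.94
```

Call:
apply_moves(
  translation=[
    [-0.8,0.1,0],
    [-0.8,0.1,0],
    [-0.8,0.1,0],
  ],
  angular=[
    [0,0,0.5],
    [0,0,0.5],
    [0,0,0.5],
  ],
  hand=[1,1,1],
)

```text
time_s: 31.25
eef_pos: [0.6421, 0.0679, 0.0726]
tcp_rot: [-1.319, -2.848, -0.002]
contact_force: [-6.2, 3.4, 3.3]
width: -0.0003
```

```bash
python3 -c "
from h import *
theta()"
```

```text
t 31.25 tool th 30.6 lever th 30.31 radial 88.5 along -18.9 F push 6.57 F rad -2.52 Fz 3.31
```

Call:
apply_moves(
  translation=[
    [-0.8,0.1,0],
    [-0.8,0.1,0],
    [-0.8,0.1,0],
  ],
  angular=[
    [0,0,0.5],
    [0,0,0.5],
    [0,0,0.5],
  ],
  hand=[1,1,1],
)

```text
time_s: 31.55
eef_pos: [0.6426, 0.0676, 0.0726]
tcp_rot: [-1.331, -2.842, -0.002]
contact_force: [-7.5, 4.9, 3.3]
width: 0.0002
```

```bash
python3 -c "
from h import *
theta()"
```

```text
t 31.55 tool th 30.11 lever th 29.94 radial 88.5 along -19.1 F push 8.58 F rad -2.62 Fz 3.28
```

Call:
apply_moves(
  translation=[
    [-0.8,0.1,0],
    [-0.8,0.1,0],
    [-0.8,0.1,0],
  ],
  angular=[
    [0,0,0.5],
    [0,0,0.5],
    [0,0,0.5],
  ],
  hand=[1,1,1],
)

```text
time_s: 31.85
eef_pos: [0.643, 0.0672, 0.0726]
tcp_rot: [-1.343, -2.836, -0.002]
contact_force: [-9.0, 6.0, 3.5]
width: -0.0
```

```bash
python3 -c "
from h import *
theta()"
```

```text
t 31.85 tool th 29.62 lever th 29.59 radial 88.4 along -19.3 F push 10.39 F rad -3.16 Fz 3.5
```

Call:
apply_moves(
  translation=[
    [-0.5,0.1,0],
    [-0.5,0.1,0],
    [-0.5,0.1,0],
  ],
  angular=[
    [0,0,0.3],
    [0,0,0.3],
    [0,0,0.3],
  ],
  hand=[1,1,1],
)

```text
time_s: 32.15
eef_pos: [0.6433, 0.0671, 0.0726]
tcp_rot: [-1.35, -2.832, -0.002]
contact_force: [-9.8, 4.7, 5.5]
width: -0.0003
```

```bash
python3 -c "
from h import *
theta()"
```

```text
t 32.15 tool th 29.32 lever th 29.39 radial 88.4 along -19.4 F push 9.82 F rad -4.62 Fz 5.52
```

A push of about 10 N after a 4–5 N drag is a snug hold. I'll back off and retreat upward.

Call:
apply_moves(
  translation=[
    [2,0,0],
    [5,0,0],
    [10,0,0],
    [18,0,0],
    [22,0,-10],
    [22,0,-40],
    [22,0,-80],
    [22,0,-120],
    [22,0,-140],
    [22,0,-140],
  ],
  angular=[
    [0,0,0],
    [0,0,0],
    [0,0,0],
    [0,0,0],
    [0,0,0],
    [0,0,0],
    [0,0,0],
    [0,0,0],
    [0,0,0],
    [0,0,0],
  ],
  hand=[1,1,1,1,1,1,1,1,1,1],
)

```text
time_s: 33.15
eef_pos: [0.6327, 0.0829, 0.218]
tcp_rot: [1.351, 2.829, 0.007]
contact_force: [0.4, -0.1, -0.5]
width: 0.0001
```

```bash
python3 - <<'E'
from h import *
o=env.get_obs(); print(o["time_s"],o["eef_pos"],o["contact_force"])
p=save('wrist','w9.png'); q=save('side','d9.png')
b=cv2.resize(q['image'][165:250,290:385,::-1],(400,358),interpolation=cv2.INTER_CUBIC); b=cv2.copyMakeBorder(b,0,42,0,0,cv2.BORDER_CONSTANT)
a=cv2.resize(p['image'][:,:,::-1],(400,250)); a=cv2.copyMakeBorder(a,0,150,0,0,cv2.BORDER_CONSTANT)
cv2.imwrite('pics/c9.png',np.hstack([a,b]))
for n,q in find(["lever_knob","blank","jaw_left","jaw_right","painted_doll"],("wrist","side","scene")).items(): print(n,[F(x[1]*1000).round(1) for x in q])
E
```

```text
33.15 [0.63272089 0.08291964 0.21795071] [ 0.42276644 -0.06418109 -0.54457271]
wrist lever_knob 0.75 [654.5  50.3  84.7]
wrist blank 0.71 [5.901e+02 1.000e-01 4.270e+01]
wrist jaw_left 0.66 [586.7  -2.2  41.7]
wrist painted_doll 0.67 [487.8  51.6  41.9]
side lever_knob 0.7 [659.7  52.9  84. ]
side lever_knob 0.61 [410.2 381.2  -4.3]
side blank 0.81 [ 5.891e+02 -5.000e-01  3.910e+01]
side jaw_left 0.59 [589.2  -1.6  40.4]
side jaw_left 0.3 [483.7  48.7  37.6]
side jaw_right 0.42 [587.7  -6.9  37.6]
side painted_doll 0.58 [484.4  48.6  39.6]
scene lever_knob 0.67 [646.2  47.5  87.2]
scene blank 0.68 [585.1  -5.   38.6]
scene jaw_left 0.51 [582.9  -3.6  41.6]
scene painted_doll 0.58 [556.4 386.   -2.1]
scene painted_doll 0.53 [482.2  44.6  42.3]
lever_knob [array([75.8, 41.8]), array([81.4, 43.5]), array([-109.2,  409.1]), array([67.2, 40.5])]
blank [array([3.9, 3.2]), array([2.8, 2.8]), array([-1.9, -1. ])]
jaw_left [array([0.1, 1.5]), array([2.7, 1.6]), array([-92.8,  69. ]), array([-3.8,  0.8])]
painted_doll [array([-88.3,  71.2]), array([-92.1,  68.8]), array([ 35.7, 389.2]), array([-94.9,  65.2])]
jaw_right [array([ 0.3, -3.3])]
```

View pics/c9.png

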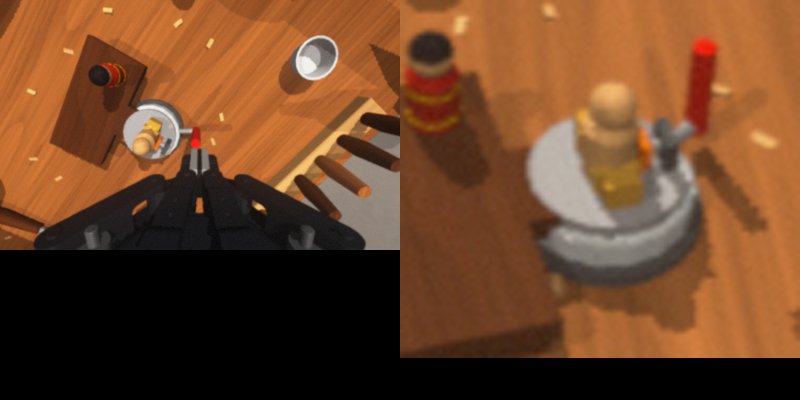

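The lever stayed at about 29° after release, the blank is upright on the axis between the jaws, and the robot is clear. I'm handing in.

```bash
python3 -c "
from h import *
print(env.hand_in())"
```

```text
the job is handed in; nothing more can be done
None
```

I pushed the blank upright across the board and along the tongue to the orange stop, then swung the red lever clockwise until the jaws held it, and handed the job in at about 33 s of the 69 s. The hand-in gives no verdict.

- **At the stop:** I stopped pushing when I felt about 4 N there. Pictures showed the blank touching the stop and centred between the jaws.
- **Lever:** it turned about 1.29 rad. Light drag was 4–5 N, and firm resistance rose to about 10 N at the post. After I backed off, the knob stayed at about 29°, so the sleeve is holding.
- **Last picture:** the blank stands upright between the closed jaws. The painted doll measures where it was, and the robot is clear with no force on it. I did not recheck the other bystanders at the end.
- **Less certain:** the three cameras' final positions for the blank differ by about 5 mm, with a mean of about 2 mm from the axis and up to about 5 mm in one view. Jaw force was judged only by feel at the post. An unexplained upward force of 2–5 N showed whenever I pushed.

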